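# Close the charger box on the studio desk

### The job

Two white desk boxes stand open, each with a wooden sliding door on its top. Push the door of the larger box along its track until it is fully closed against the frame, and let go of it. Leave the smaller box's door as it is, and do not shift the mug that stands between the boxes.

Things in the scene. Friction and masses are not known exactly. Their poses are not given: they have to be found in the camera images.
- large_door (a joint): opening of the larger box's sliding door, m: 0 closed against the frame (hard stop), 0.13 fully open; starts 0.07 to 0.125. Slides level along the box with 2.5 N friction, stays where left. White box, fixed to the desk, 320 x 130 mm, 95 mm high; aluminium rails along both sides and the frame at its far end rise to 107 mm. Wooden door 157 x 114 mm, 8 mm thick.
- large_pull (a point): centre of the top of the pull on the larger box's door, moving with it: an upright wooden rib 60 mm long across the track, 14 mm thick, 28 mm high above the door (top 131 mm above the desk), 87 mm behind the door's leading edge, 27 mm from each rail. Its +x axis is the level closing direction, away from the robot (within 0.45 rad of world +x); z up.
- small_pull (a point): the same point of the smaller box's door, to be left alone: rib 40 mm long across the track, 14 mm thick, top 101 mm above the desk, +x its closing direction. Its white box, fixed to the desk, is 220 x 95 mm, 65 mm high (rails to 77 mm). Either box may be the left one.
- mug: white ceramic mug, loose, 80 mm in diameter and 95 mm high, standing between the two boxes with its handle away from the robot; origin at the centre of its underside, z up, handle along +y.
Not all that is in view belongs to the job. What is shaped like the mug but turquoise is not meant.

How it is judged:
By the outcome, as a careful person would: the job done as asked, in the order asked, and still so for the second after the job is handed in, with the robot touching nothing.
It also fails if it takes over 26 s, if anything falls off the work surface, if the arm or the gripper's body presses on something with over 40 N, if the wrist force passes 120 N, or if a joint passes its speed limit or range.

### The arm

A 6-joint arm with a two-finger parallel gripper is mounted at the origin on the work surface. World frame = base frame: x ahead of the robot, y to its left, z up, the work surface at z = 0. Lengths are in m, angles in degrees, forces in N, time in s.
With the tool pointing down it reaches from about 0.375 to 0.975 m from the base axis. Payload 3.8 kg.
Tool frame: the origin (TCP) lies at the very end of the fingers, on their centre line; the grasp point (between the pads) lies env.tcp_to_grasp behind it (env.tcp_to_grasp is the distance from the TCP to the grasp point, in m); z points along the fingers, y is the line along which they close (so a half turn about z gives the same grasp; the last joint's range is limited). The gripper opens to 85 mm and grips with 20 to 120 N. Pads are 22 mm wide; open, the fingers measure 114 mm over their backs; the gripper's body (76 mm by 85 mm) begins 54 mm behind the grasp point. The pads swing forward as they close: fully open they stand 13 mm farther back than shut.
Start: joints at [-2.114, 15.12, 91.902, -0, 72.978, -2.114], TCP at [0.675, -0, 0.231] pointing down, gripper open.
Joint ranges: [-150.88, 150.88], [-54.13, 125.18], [17.81, 147.31], [-75.09, 255.09], [0, 152.58], [-146.25, 146.25]. Speed limits (degrees/s): [147.25, 147.25, 180, 180, 180, 180].

### API

Orientations are given as a 3x3 rotation matrix whose columns are the frame's x, y, z axes.
In Python, from bench import env gives the robot as it stands. The module is installed in compiled form; this text tells all that it offers.
- The arm moves only by the tool arm_command, never from a script. Its argument "commands" is a list of rows, each an object with "claw": the closure, from 0 (fully open) to 1 (shut); "xyz": the shift along the tool's x, y, z in cm, a list of three; "rot": the turn, a rotation vector about the tool's x, y, z in degrees, a list of three. A call has 1 to 8 rows; each row is the pose to reach, as a shift and turn from the pose commanded when the call began, along the tool's axes at that moment; what a row does not reach only later rows make up. A row lasts 1/12 s, in which the tool goes at most 41.7 mm and 7.16 degrees, less where a joint would pass 70% of its speed; a pose out of reach is approached as far as the arm can. A call with a gripper value outside its range is refused whole. The fingers move at their own pace and stop on an object; "squeeze" is the grip in N (left out, the last holds). Time passes only in rows, so rows that repeat a pose let the fingers close. It gives the time, the measured TCP pose, the force, the opening and the grip force at its end, in the units of the state.
- env.sense(): the state, without advancing time (a new reading comes with each control period).
- env.get_image(name): name is "scene" or "side" or "wrist"; returns (picture, depth): 420x560x3 uint8, red, green, blue; 420x560 float32, m along the optical axis (not along the pixel's ray), 0 where there is no reading.
- env.camera_params(name): a dict with "fx", "fy", "cx", "cy" (pixels), "dist" ([k1, k2, p1, p2, k3] as OpenCV has them; the pictures are not rectified), "rvec" (rotation vector, rad) and "tvec" (3), from world to camera coordinates, as OpenCV has them. Camera axes: x right, y down, z forward; pixel columns grow to the right and rows downward; lengths in m; the calibration is good to about 2 mm. A picture is of the moment at which its call begins: read the wrist's pose just before it. camera_params takes no time and is no camera call; for the wrist camera it gives the pose at the moment of the call.
- env.hand_in(): hands the job in; it is judged then, once.
The state is a dict: "clock": time; "qpos": joint angles; "qd": joint speeds; "tau": joint torques, N m; "position": TCP position; "orientation": TCP orientation; "ft_force": force on the tool from outside, world axes, zero at the start; "moment": the same for the moment, N m; "width": finger opening in m; "finger_force": force on a finger pad.
Only numpy, scipy, OpenCV 4.12 (cv2) and the standard library are available. Lean on these libraries where they do the work, as an engineer would, in place of code of your own. Each camera call takes 0.05 s, during which the arm holds its last target. There are 200 camera calls.

## Working session

There is one attempt and no reset: what is moved stays moved. The work goes in short steps, Python scripts to look and compute and a tool call to move; the robot and the scene stay as the last step left them, time stands still between calls to the robot, and variables do not carry over. Pictures are saved under pics/ and viewed, at most 10 in all, crops included, and the job is handed in when it is done.

Besides the shell and the picture viewer there is one more tool, called after "Request:" in YAML: its name, and indented under it one key for each argument. arm_command: Moves the arm, as the interface text tells. Its arguments: {"type":"object","properties":{"commands":{"type":"array"},"squeeze":{"type":"number"}},"required":["commands"]}

```bash
mkdir -p pics; cat > h.py <<'E'
import numpy as np, cv2
from bench import env
def grab(n,tag):
    p=env.camera_params(n); im,d=env.get_image(n)
    cv2.imwrite(f'pics/{tag}.png',im[:,:,::-1]); np.savez(f'{tag}.npz',im=im,d=d,**{k:np.array(v) for k,v in p.items()})
def load(tag):
    return dict(np.load(f'{tag}.npz'))
def cloud(c):
    K=np.array([[c['fx'],0,c['cx']],[0,c['fy'],c['cy']],[0,0,1]],float)
    h,w=c['d'].shape; u,v=np.meshgrid(np.arange(w),np.arange(h))
    n=cv2.undistortPoints(np.stack([u,v],-1).reshape(-1,1,2).astype(np.float64),K,c['dist'].astype(float)).reshape(h,w,2)
    P=np.dstack([n,np.ones((h,w))])*c['d'][...,None]
    R=cv2.Rodrigues(c['rvec'].astype(float))[0]
    W=(P-c['tvec'].reshape(3))@R
    W[c['d']==0]=np.nan
    return W
E
python3 - <<'E'
from h import *
for n in('scene','side','wrist'): grab(n,n+'0')
ims=[cv2.imread(f'pics/{n}0.png') for n in('scene','side')]
s=env.sense();print(s['clock'],s['position'],s['orientation'],env.tcp_to_grasp)
E
```

```text
0.15 [6.74425569e-01 2.82393531e-05 2.30241039e-01] [[ 4.21309891e-06  9.99998408e-01 -1.78430026e-03]
 [ 9.99999998e-01 -4.09069228e-06  6.86056807e-05]
 [ 6.85982725e-05 -1.78430055e-03 -9.99998406e-01]] 0.0187
```

View pics/scene0.png

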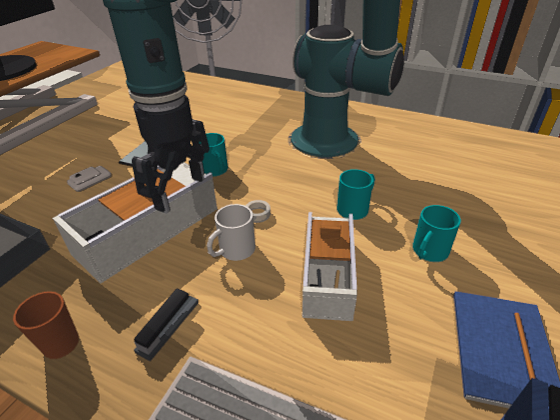

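View pics/side0.png

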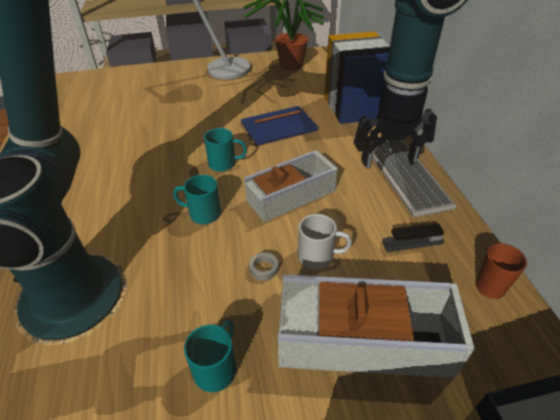

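The scene view shows the larger box at about (135,220), partly hidden by the hand, and the smaller one at (330,265). The white mug is at (235,232), and the turquoise ones don't count. In the side view the large door is at (365,310) with its rib at (361,303), the small rib at (278,175) and the white mug at (318,240).

```bash
python3 - <<'E'
from h import *
def wood(c,roi):
    hsv=cv2.cvtColor(c['im'],cv2.COLOR_RGB2HSV); m=cv2.inRange(hsv,(3,130,60),(14,255,255))
    z=np.zeros_like(m);x0,y0,x1,y1=roi;z[y0:y1,x0:x1]=m[y0:y1,x0:x1];return z>0
for tag,roi in(('side0',(275,265,470,360)),('scene0',(60,150,215,240)),('side0',(245,155,335,210)),('wrist0',(0,0,560,420))):
    c=load(tag);W=cloud(c);m=wood(c,roi)
    P=W[m];P=P[~np.isnan(P[:,0])];print(tag,m.sum(),len(P))
    if len(P)<20: continue
    print(' z hist',np.histogram(P[:,2],np.arange(.04,.16,.01)))
    for lo,hi in((.085,.115),(.122,.14),(.09,.11)):
        Q=P[(P[:,2]>lo)&(P[:,2]<hi)]
        if len(Q)<15: continue
        r=cv2.minAreaRect((Q[:,:2]*1000).astype(np.float32));print(lo,hi,len(Q),np.median(Q,0),r)
c=load('side0');W=cloud(c)
hsv=cv2.cvtColor(c['im'],cv2.COLOR_RGB2HSV)
# large box rim/rails
Q=W[270:370,270:470].reshape(-1,3);Q=Q[(Q[:,2]>.1)&(Q[:,2]<.112)]
print('rails',cv2.minAreaRect((Q[:,:2]*1000).astype(np.float32)))
Q=W[210:270,297:340].reshape(-1,3);Q=Q[(Q[:,2]>.03)];print('mug',np.nanmedian(Q,0),Q.min(0),Q.max(0))
b=cv2.resize(c['im'][150:380,230:480],None,fx=3,fy=2.6,interpolation=cv2.INTER_CUBIC);cv2.imwrite('pics/crop1.png',b[:,:,::-1])
E
```

```text
side0 4746 4730
 z hist (array([   0,    0,    0,    0,    0,    0, 4370,   48,   57,  241,    0]), array([0.04, 0.05, 0.06, 0.07, 0.08, 0.09, 0.1 , 0.11, 0.12, 0.13, 0.14,
       0.15]))
0.085 0.115 4393 [ 0.56635622 -0.22615911  0.10453973] ((564.8153076171875, -219.98556518554688), (110.59210968017578, 156.0023193359375), 74.21290588378906)
0.122 0.14 289 [ 0.55438649 -0.22180919  0.13182146] ((555.672607421875, -218.29000854492188), (61.473697662353516, 14.056970596313477), 74.705322265625)
0.09 0.11 4370 [ 0.56704272 -0.22597661  0.10453471] ((564.8153076171875, -219.98556518554688), (110.59210968017578, 156.0023193359375), 74.21290588378906)
scene0 1323 1315
 z hist (array([   0,    0,    0,    0,    0,   16, 1262,    0,    2,    0,    0]), array([0.04, 0.05, 0.06, 0.07, 0.08, 0.09, 0.1 , 0.11, 0.12, 0.13, 0.14,
       0.15]))
0.085 0.115 1278 [ 0.59623796 -0.22421545  0.10274088] ((562.0088500976562, -224.02633666992188), (112.4920425415039, 157.5782470703125), 74.7394027709961)
0.09 0.11 1278 [ 0.59623796 -0.22421545  0.10274088] ((562.0088500976562, -224.02633666992188), (11
[... 556 characters left out ...]
st (array([ 398,  519,  528,  556,  426,  571, 2311,    0,    0,    0,    0]), array([0.04, 0.05, 0.06, 0.07, 0.08, 0.09, 0.1 , 0.11, 0.12, 0.13, 0.14,
       0.15]))
0.085 0.115 3089 [ 0.6044681  -0.18799018  0.10273435] ((690.4506225585938, -175.1365966796875), (454.2817077636719, 76.17536926269531), 12.807291030883789)
0.09 0.11 2882 [ 0.60085295 -0.18962559  0.10280371] ((690.138671875, -174.39959716796875), (454.2507019042969, 75.74791717529297), 13.078991889953613)
rails ((578.2423095703125, -224.13967895507812), (133.77464294433594, 320.24615478515625), 74.39213562011719)
mug [ 0.53869235 -0.01247523  0.06898947] [ 0.49889836 -0.04245345  0.03001314] [0.58547179 0.03997045 0.0989871 ]
```

View pics/crop1.png

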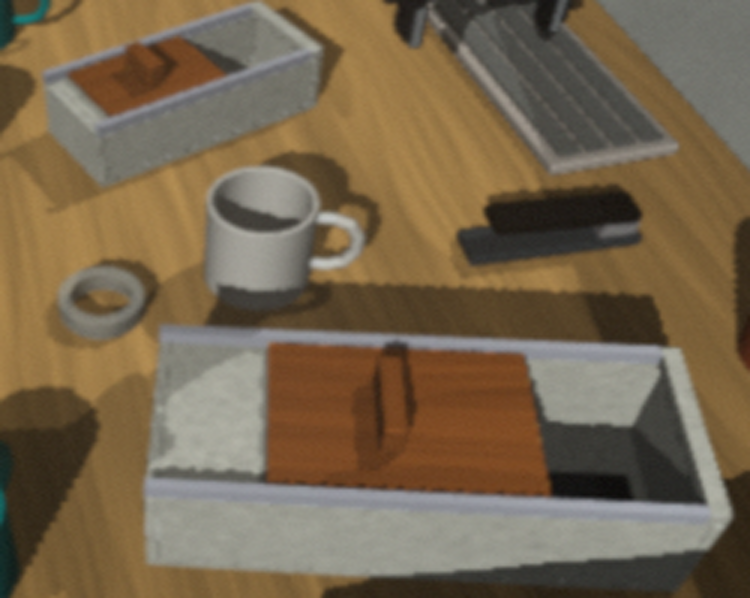

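View pics/wrist0.png

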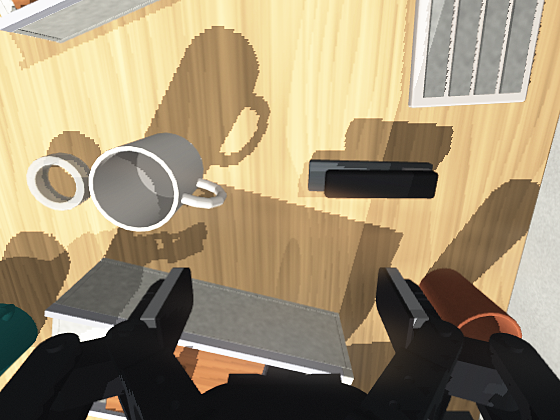

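The large door's rib stands at about (0.555, -0.219) with its top at 0.131. The closing direction is -15.6° from world +x. The larger box is the right one: it measures 320 x 134 mm by its rails and its rib is 61 mm long, against 40 mm on the small one. I'll push with shut fingers from behind the rib, and start by moving there at safe height with the tool's y along the track.

Request:
arm_command:
  commands:
    - {"claw": 1, "xyz": [-3, -2.4, 0], "rot": [0, 0, 4]}
    - {"claw": 1, "xyz": [-6, -4.8, 0], "rot": [0, 0, 8]}
    - {"claw": 1, "xyz": [-9, -7.2, 0], "rot": [0, 0, 12]}
    - {"claw": 1, "xyz": [-12, -9.6, 0], "rot": [0, 0, 15.6]}
    - {"claw": 1, "xyz": [-15, -12, 0], "rot": [0, 0, 15.6]}
    - {"claw": 1, "xyz": [-18, -14.4, 0], "rot": [0, 0, 15.6]}
    - {"claw": 1, "xyz": [-20.7, -16.3, 0], "rot": [0, 0, 15.6]}
    - {"claw": 1, "xyz": [-20.7, -16.3, 0], "rot": [0, 0, 15.6]}

```text
clock: 0.82
position: [0.5084, -0.211, 0.231]
orientation: [[0.273, 0.962, -0.002], [0.962, -0.273, -0.002], [-0.003, -0.002, -1.0]]
ft_force: [1.0, 0.2, 0.2]
width: -0.0
finger_force: 0.0
```

Request:
arm_command:
  commands:
    - {"claw": 1, "xyz": [0, 0, 0], "rot": [0, 0, 0]}
    - {"claw": 1, "xyz": [0, 0, 2], "rot": [0, 0, 0]}
    - {"claw": 1, "xyz": [0, 0, 4], "rot": [0, 0, 0]}
    - {"claw": 1, "xyz": [0, 0, 5], "rot": [0, 0, 0]}
    - {"claw": 1, "xyz": [0, 0, 5], "rot": [0, 0, 0]}

```text
clock: 1.23
position: [0.5105, -0.2051, 0.178]
orientation: [[0.268, 0.963, -0.005], [0.964, -0.268, 0.003], [0.001, -0.006, -1.0]]
ft_force: [-0.5, 0.4, -0.6]
width: 0.0003
finger_force: 0.0
```

```bash
python3 - <<'E'
from h import *
s=env.sense();print(s['clock'],s['position'],s['orientation'],s['ft_force'],s['width'],s['qpos'])
grab('wrist','wrist1');grab('side','side1')
a=cv2.imread('pics/wrist1.png');b=cv2.imread('pics/side1.png')[180:390,230:510]
cv2.imwrite('pics/c2.png',cv2.resize(np.hstack([a,cv2.resize(b,(560,420))]),(800,300)))
E
```

```text
1.2333 [ 0.51053973 -0.20507548  0.17795405] [[ 0.26769744  0.9634879  -0.00539821]
 [ 0.96350214 -0.26768539  0.00285535]
 [ 0.00130608 -0.00596556 -0.99998135]] [-0.50820791  0.38681408 -0.59755211] 0.00032224433783373973 [-2.44915289e+01  4.19178318e+00  1.10387239e+02  2.26544160e-02
  6.57702688e+01 -8.97380204e+00]
```

View pics/c2.png

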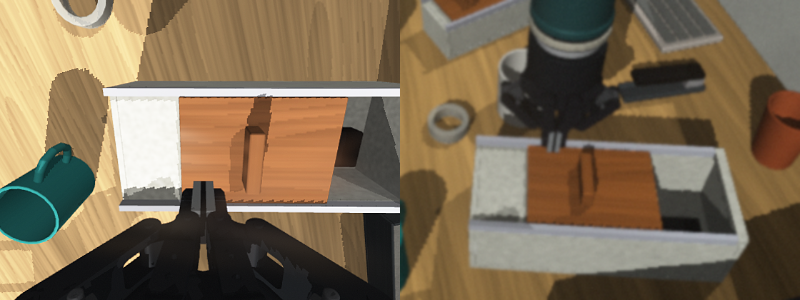

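The wrist picture (left half) shows the rib at about (255,160) and the shut fingertips behind it at (203,185), over the door's rear. The side view confirms this. I'll refine the rib position from this closer view.

```bash
python3 - <<'E'
from h import *
c=load('wrist1');W=cloud(c);hsv=cv2.cvtColor(c['im'],cv2.COLOR_RGB2HSV)
m=cv2.inRange(hsv,(3,110,40),(16,255,255))>0
P=W[m];Q=P[(P[:,2]>.126)&(P[:,2]<.14)]
print(len(Q),np.median(Q,0),cv2.minAreaRect((Q[:,:2]*1000).astype(np.float32)))
Q=P[(P[:,2]>.098)&(P[:,2]<.108)&(P[:,1]<-.1)];print(np.median(Q,0),cv2.minAreaRect((Q[:,:2]*1000).astype(np.float32)))
# door underside obstacles / finger extents near the tip in tool axes
R=env.sense()['orientation'];t=env.sense()['position']
L=(W.reshape(-1,3)-t)@R;k=(np.abs(L[:,2]+.015)<.015)&(np.abs(L[:,0])<.05)&(np.abs(L[:,1])<.06)
print(k.sum(),np.nanpercentile(L[k],[1,99],axis=0))
E
```

```text
1947 [ 0.55604836 -0.21525012  0.1302243 ] ((555.9619140625, -218.04669189453125), (60.24394607543945, 14.458547592163086), 74.18335723876953)
[ 0.57483038 -0.21002904  0.10291984] ((563.822021484375, -221.6142578125), (115.39431762695312, 156.90170288085938), 74.50273132324219)
2066 [[ 0.00658324 -0.01439327 -0.0296094 ]
 [ 0.01191474  0.01212817 -0.00098063]]
```

All three views agree: the rib is at (0.556, -0.218), 47 mm ahead of the fingertips and laterally centred, top at 0.130 m. I'll lower 6.2 cm, then push.

Request:
arm_command:
  commands:
    - {"claw": 1, "xyz": [0, 0, 2], "rot": [0, 0, 0]}
    - {"claw": 1, "xyz": [0, 0, 4], "rot": [0, 0, 0]}
    - {"claw": 1, "xyz": [0, 0, 5.5], "rot": [0, 0, 0]}
    - {"claw": 1, "xyz": [0, 0, 6.2], "rot": [0, 0, 0]}
    - {"claw": 1, "xyz": [0, 0, 6.2], "rot": [0, 0, 0]}
    - {"claw": 1, "xyz": [0, 0, 6.2], "rot": [0, 0, 0]}

```text
clock: 1.83
position: [0.5128, -0.2071, 0.1202]
orientation: [[0.269, 0.963, 0.001], [0.963, -0.269, -0.0], [-0.0, 0.001, -1.0]]
ft_force: [-0.5, 0.1, 0.4]
width: -0.0004
finger_force: 0.0
```

Request:
arm_command:
  commands:
    - {"claw": 1, "xyz": [0, 1, 0], "rot": [0, 0, 0]}
    - {"claw": 1, "xyz": [0, 2, 0], "rot": [0, 0, 0]}
    - {"claw": 1, "xyz": [0, 2.7, 0], "rot": [0, 0, 0]}
    - {"claw": 1, "xyz": [0, 3.3, 0], "rot": [0, 0, 0]}
    - {"claw": 1, "xyz": [0, 4, 0], "rot": [0, 0, 0]}
    - {"claw": 1, "xyz": [0, 4.7, 0], "rot": [0, 0, 0]}
    - {"claw": 1, "xyz": [0, 5.4, 0], "rot": [0, 0, 0]}
    - {"claw": 1, "xyz": [0, 6, 0], "rot": [0, 0, 0]}

```text
clock: 2.5
position: [0.5706, -0.2234, 0.1195]
orientation: [[0.269, 0.963, 0.0], [0.963, -0.269, -0.0], [-0.0, 0.0, -1.0]]
ft_force: [-1.9, 0.7, 5.0]
width: -0.0001
finger_force: 2.2
```

Request:
arm_command:
  commands:
    - {"claw": 1, "xyz": [0, 0.7, 0.1], "rot": [0, 0, 0]}
    - {"claw": 1, "xyz": [0, 1.4, 0.1], "rot": [0, 0, 0]}
    - {"claw": 1, "xyz": [0, 2.0, 0.1], "rot": [0, 0, 0]}
    - {"claw": 1, "xyz": [0, 2.6, 0.1], "rot": [0, 0, 0]}
    - {"claw": 1, "xyz": [0, 3.0, 0.1], "rot": [0, 0, 0]}
    - {"claw": 1, "xyz": [0, 3.4, 0.1], "rot": [0, 0, 0]}
    - {"claw": 1, "xyz": [0, 3.4, 0.1], "rot": [0, 0, 0]}

```text
clock: 3.08
position: [0.6032, -0.2324, 0.1177]
orientation: [[0.269, 0.963, 0.0], [0.963, -0.269, 0.0], [0.0, 0.0, -1.0]]
ft_force: [-0.5, 1.0, -0.4]
width: 0.0001
finger_force: 0.1
```

```bash
cat > m.py <<'E'
from h import *
import sys
t=sys.argv[1];s=env.sense();print(s['clock'],s['position'],s['ft_force'])
grab('side',t);c=load(t);W=cloud(c);hsv=cv2.cvtColor(c['im'],cv2.COLOR_RGB2HSV)
m=cv2.inRange(hsv,(3,110,40),(16,255,255))>0;m[:240]=0;m[:,:270]=0;m[:,475:]=0
d=np.array([.963,-.2687]);n=np.array([.2687,.963]);o=np.array([.5782,-.2241])
P=W[m];P=P[(P[:,2]>.096)&(P[:,2]<.108)];a=(P[:,:2]-o)@d*1e3;print('door',np.percentile(a,[.5,99.5]))
# frame (height ~107) along the centre line
Q=W.reshape(-1,3);u=(Q[:,:2]-o)@d*1e3;v=(Q[:,:2]-o)@n*1e3
k=(np.abs(v)<50)&(u>100)&(u<170)&(Q[:,2]>.102)&(Q[:,2]<.113)&~m.ravel();print('frame',k.sum(),np.percentile(u[k],[1,5,50,99]))
b=cv2.resize(c['im'][230:390,260:480],(770,560),interpolation=cv2.INTER_CUBIC);cv2.imwrite(f'pics/{t}.png',b[:,:,::-1])
E
python3 m.py side2
```

```text
3.0833 [ 0.6032008  -0.23240451  0.11772236] [-0.46823037  1.04999591 -0.36659477]
door [-21.36562548 133.66198081]
frame 412 [136.79354213 146.90019421 151.81309152 159.56196693]
```

View pics/side2.png

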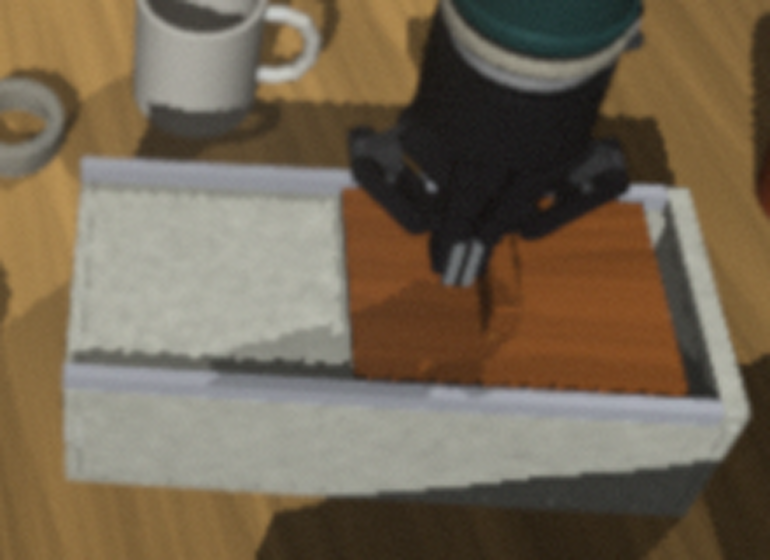

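The door's front edge is at about (670,300) in this crop, with a dark gap of about 12 mm to the frame. The mug is untouched. I'll push the rest in small steps.

Request:
arm_command:
  commands:
    - {"claw": 1, "xyz": [0, 0.3, 0], "rot": [0, 0, 0]}
    - {"claw": 1, "xyz": [0, 0.5, 0], "rot": [0, 0, 0]}
    - {"claw": 1, "xyz": [0, 0.7, 0], "rot": [0, 0, 0]}
    - {"claw": 1, "xyz": [0, 0.9, 0], "rot": [0, 0, 0]}
    - {"claw": 1, "xyz": [0, 1.0, 0], "rot": [0, 0, 0]}

```text
clock: 3.55
position: [0.6122, -0.2349, 0.1181]
orientation: [[0.269, 0.963, -0.0], [0.963, -0.269, 0.0], [0.0, -0.0, -1.0]]
ft_force: [-2.5, 0.6, -1.0]
width: 0.0002
finger_force: 1.3
```

Request:
arm_command:
  commands:
    - {"claw": 1, "xyz": [0, 0.1, 0], "rot": [0, 0, 0]}
    - {"claw": 1, "xyz": [0, 0.2, 0], "rot": [0, 0, 0]}
    - {"claw": 1, "xyz": [0, 0.2, 0], "rot": [0, 0, 0]}

```text
clock: 3.8
position: [0.6142, -0.2355, 0.1181]
orientation: [[0.269, 0.963, -0.0], [0.963, -0.269, 0.0], [0.0, -0.0, -1.0]]
ft_force: [-1.3, 0.8, -1.7]
width: 0.0002
finger_force: 0.9
```

Request:
arm_command:
  commands:
    - {"claw": 1, "xyz": [0, 0.1, 0], "rot": [0, 0, 0]}
    - {"claw": 1, "xyz": [0, 0.2, 0], "rot": [0, 0, 0]}
    - {"claw": 1, "xyz": [0, 0.2, 0], "rot": [0, 0, 0]}

```text
clock: 4.05
position: [0.6155, -0.2359, 0.1181]
orientation: [[0.269, 0.963, -0.001], [0.963, -0.269, 0.0], [0.0, -0.001, -1.0]]
ft_force: [-4.2, 0.8, -0.9]
width: -0.0001
finger_force: 2.1
```

Request:
arm_command:
  commands:
    - {"claw": 1, "xyz": [0, 0.1, 0], "rot": [0, 0, 0]}
    - {"claw": 1, "xyz": [0, 0.2, 0], "rot": [0, 0, 0]}

```text
clock: 4.22
position: [0.6158, -0.2359, 0.118]
orientation: [[0.269, 0.963, -0.005], [0.963, -0.269, 0.002], [0.0, -0.005, -1.0]]
ft_force: [-12.3, 2.9, 4.3]
width: -0.0003
finger_force: 5.9
```

The fingers stalled and the force rose to about 12.6 N, so the door is on the stop. I'll add a slight press, then back off and lift.

Request:
arm_command:
  commands:
    - {"claw": 1, "xyz": [0, 0.1, 0], "rot": [0, 0, 0]}
    - {"claw": 1, "xyz": [0, 0.1, 0], "rot": [0, 0, 0]}

```text
clock: 4.38
position: [0.6158, -0.2359, 0.118]
orientation: [[0.269, 0.963, -0.007], [0.963, -0.269, 0.002], [0.0, -0.007, -1.0]]
ft_force: [-11.5, 3.6, 5.6]
width: 0.0
finger_force: 6.3
```

Request:
arm_command:
  commands:
    - {"claw": 1, "xyz": [0, -1.0, 0], "rot": [0, 0, 0]}
    - {"claw": 1, "xyz": [0, -2.5, 0], "rot": [0, 0, 0]}
    - {"claw": 1, "xyz": [0, -3, -2], "rot": [0, 0, 0]}
    - {"claw": 1, "xyz": [0, -5, -5], "rot": [0, 0, 0]}
    - {"claw": 1, "xyz": [0, -8, -8], "rot": [0, 0, 0]}
    - {"claw": 1, "xyz": [0, -11, -11], "rot": [0, 0, 0]}
    - {"claw": 1, "xyz": [0, -12, -12], "rot": [0, 0, 0]}
    - {"claw": 1, "xyz": [0, -12, -12], "rot": [0, 0, 0]}

```text
clock: 5.05
position: [0.5048, -0.2055, 0.2441]
orientation: [[0.269, 0.963, 0.01], [0.963, -0.269, -0.005], [-0.002, 0.011, -1.0]]
ft_force: [1.3, -0.6, -0.1]
width: -0.0001
finger_force: 0.0
```

```bash
python3 m.py side3
```

```text
5.05 [ 0.5047621  -0.20549804  0.24411421] [ 1.33701744 -0.6330049  -0.11499404]
door [ -8.72085004 146.06423261]
frame 395 [146.56130315 147.17673575 152.10031808 159.45558535]
```

View pics/side3.png

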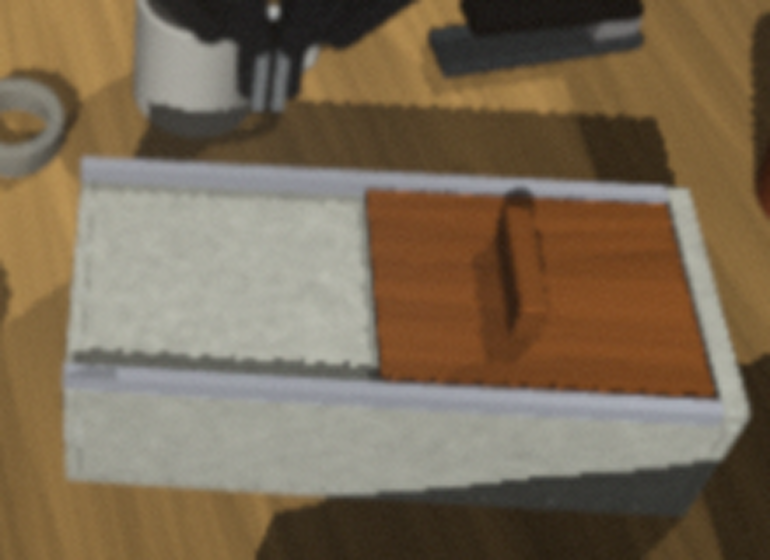

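The door's front edge, at about (695,300) in the crop, now meets the frame: 146 mm against the frame's inner edge at 146.6 mm, with no gap. The mug is where it was and the arm is clear.

```bash
python3 -c "
from bench import env
print(env.hand_in())"
```

```text
the job is handed in; nothing more can be done
None
```

I pushed the larger box's door fully closed against its frame and let go of it. I didn't touch the smaller door or the mug, and handed the job in at about 5 s on the robot's clock.

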